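# Ready the glue bottle over the empty dowel hole

### The job

Pull the cap off the nozzle of the glue bottle in the bottle rack and set it down gently on the bench top. Then draw the bottle out of the rack, tip it over so that its nozzle points steeply down (about 45 degrees or steeper), and hold the nozzle tip just above the one dowel hole in the plywood panel that has no dowel yet, without touching the panel or its dowels. Finish still holding the bottle there, and leave everything else where it is.

Things in the scene. Friction and masses are not known exactly. Their poses are not given: they have to be found in the camera images.
- glue_mid (a point): Glue bottle (slim capped nozzle), round white plastic, 0.26 kg: body 48 mm across from foot to 122 mm, shoulder to 140, collar 23 mm across to 152. Point on its axis 104 mm from the foot; z axis from foot to nozzle, x axis up-most in the rack. In the rack the nozzle end rises 30 degrees above level and the foot end is 75 mm deep in the pocket: bare body 75 to 122 mm from the foot.
- glue_tip (a point): Tip of the bottle's nozzle, on the axis, 208 mm from the foot, same axes as glue_mid. Above the collar the nozzle is 14 mm across to 188 mm, then a cone to this 5 mm tip. Hidden in the cap at first.
- cap_mid (a point): Black push-on cap, eight-sided, 24 mm across flats, 62 mm long, 0.014 kg, loosely over the nozzle with its mouth on the collar; it comes free when drawn 60 mm along the bottle's axis. Point at its centre; z axis from mouth to closed end, in line with the bottle; flats face up, down and both sides.
- rack: Plywood rack fixed to the bench: two pockets 100 mm apart, 54 mm square, 75 mm deep, open towards its -x and tipped up 30 degrees; glue bottle in one, metal spray can in the other. Top of the pockets about 120 mm high. Base board 130 x 202 mm from x = -55 to 75 mm. Origin on the bench, z up. The bench between rack and panel is clear.
- can: Metal spray can in the other pocket of the rack, a bystander, 48 mm across, 157 mm long. Origin at the centre of its foot; z axis along it towards its top.
- panel: Plywood panel lying flat on the bench, fixed, 130 (x) x 240 (y) x 18 mm. Origin at the centre of its underside. Six 10 mm holes in its top face at x = -42 and 42 mm, y = -85, 0 and 85 mm; five hold dowels.
- hole_mouth (a point): Centre of the mouth of the one hole without a dowel, on the panel's top face (18 mm above the bench).
- dowel0: Dowel 9 mm across standing fixed in a panel hole, its top 34 mm above the bench (16 mm above the panel). Origin on the dowel's axis at bench level; likewise for the other four.
- dowel1: dowel like dowel0
- dowel2: dowel like dowel0
- dowel3: dowel like dowel0
- dowel4: dowel like dowel0
- mallet: Black rubber mallet lying at the right near the robot, a bystander. Origin under its head, which is 56 mm across.
- bench_brush: Wooden bench brush lying at the far right, a bystander, 57 mm high. Origin under its block.
- tape_measure: Tape measure standing on the bench near the robot's left, a bystander, 66 mm high. Origin at the centre of its underside.
- table: The white bench top, its surface at z = 0.
- pencil: Carpenter's pencil, 170 x 11 x 8 mm, lying near the robot's right, a bystander. Origin at the centre of its underside.

How it is judged:
By the outcome, as a careful person would: the job done as asked, in the order asked, and still so for the second after the job is handed in, while the arm keeps its last pose, push and grip.
It also fails if it takes over 51 s, if anything falls off the work surface, if the arm or the gripper's body presses on something with over 40 N, if the wrist force passes 120 N, or if a joint passes its speed limit or range.

### The arm

A 6-joint arm with a two-finger parallel gripper is mounted at the origin on the work surface. World frame = base frame: x ahead of the robot, y to its left, z up, the work surface at z = 0. Lengths are in m, angles in degrees, forces in N, time in s.
With the tool pointing down it reaches from about 0.275 to 0.825 m from the base axis. Payload 4.9 kg.
Tool frame: the origin (TCP) lies on the mounting face of the last link; the fingertips stand 173 mm ahead of it and the grasp point (between the pads) lies 155 mm ahead of it; z points along the fingers, y is the line along which they close (so a half turn about z gives the same grasp; the last joint's range is limited). The gripper opens to 85 mm and grips with 20 to 120 N. Pads are 22 mm wide; open, the fingers measure 114 mm over their backs; the gripper's body (76 mm by 85 mm) begins 54 mm behind the grasp point. The pads swing forward as they close: fully open they stand 13 mm farther back than shut.
Start: joints at [67.311, 18.69, -11.035, 60.275, 0, 82.311], TCP at [0.142, 0.531, 0.405] pointing down, gripper open.
Joint ranges: [-152.03, 152.03], [-55.5, 102.48], [-74.3, 77.21], [-110.64, 120.58], [-84.22, 78.4], [-180, 180]. Speed limits (degrees/s): [147.25, 147.25, 180, 180, 180, 180].

### API

Orientations are given as [roll, pitch, yaw] about the fixed x, y, z axes, in that order (R = Rz(yaw) Ry(pitch) Rx(roll)).
In Python, from workcell import bot, cams gives the robot as it stands.
- The arm moves only by the tool drive_tool, never from a script. Its argument "rows" is a list of rows, each a list of 3 entries, a list of its own where there are three numbers: the opening, from 0 (shut) to 1 (fully open), then the shift along the world's x, y, z in m, then the turn about the world's z in degrees. In form: [[jaw, [dx, dy, dz], roll], ...]. A call has 1 to 12 rows; each row is the pose to reach, as a shift and turn from the pose commanded when the call began; what a row does not reach only later rows make up. A row lasts 1/10 s, in which the tool goes at most 50 mm and 8.59 degrees, less where a joint would pass 70% of its speed; a pose out of reach is approached as far as the arm can. A call with a gripper value outside its range is refused whole. The fingers move at their own pace and stop on an object; "newtons" is the grip in N (left out, the last holds). Time passes only in rows, so rows that repeat a pose let the fingers close. It gives the time, the measured TCP pose, the force, the opening and the grip force at its end, in the units of the state.
- bot.observe(): the state, without advancing time (a new reading comes with each control period).
- cams.read_camera(name): name is "scene" or "top" or "wrist"; returns a dict with "color" (384x512x3 uint8, red, green, blue), "fx", "fy", "cx", "cy" (pixels), "rvec" (rotation vector, rad) and "tvec" (3), from world to camera coordinates, as OpenCV has them. Camera axes: x right, y down, z forward; pixel columns grow to the right and rows downward; lengths in m; the calibration is good to about 2 mm. A picture is of the moment at which its call begins. There is no depth.
- bot.job_done(): hands the job in; it is judged then, once.
The state is a dict: "time_s": time; "q": joint angles; "joint_vel": joint speeds; "effort": joint torques, N m; "tool_pos": TCP position; "orientation": TCP orientation; "wrist_force": force on the tool from outside, world axes, zero at the start; "wrist_torque": the same for the moment, N m; "grip_width": opening from 0.0 (shut) to 1.0 (fully open); "gripper_force": force on a finger pad.
Only numpy, scipy, OpenCV 4.12 (cv2) and the standard library are available. Lean on these libraries where they do the work, as an engineer would, in place of code of your own. Each camera call takes 0.05 s, during which the arm holds its last target. There are 200 camera calls.

## Working session

There is one attempt and no reset: what is moved stays moved. The work goes in short steps, Python scripts to look and compute and a tool call to move; the robot and the scene stay as the last step left them, time stands still between calls to the robot, and variables do not carry over. Pictures are saved under pics/ and viewed, at most 10 in all, crops included, and the job is handed in when it is done.

Besides the shell and the picture viewer there is one more tool, called after "Request:" in YAML: its name, and indented under it one key for each argument. drive_tool: Moves the arm, as the interface text tells. Its arguments: {"type":"object","properties":{"rows":{"type":"array"},"newtons":{"type":"number"}},"required":["rows"]}

```bash
mkdir -p pics; ls
cat > h.py <<'E'
import numpy as np, cv2, sys
from workcell import bot, cams
def grab(name, fn=None, scale=1, crop=None):
    c=cams.read_camera(name); im=c["color"][:,:,::-1]
    if crop: im=im[crop[1]:crop[3],crop[0]:crop[2]]
    if fn: cv2.imwrite("pics/"+fn, cv2.resize(im,None,fx=scale,fy=scale,interpolation=cv2.INTER_CUBIC))
    return c
def KRt(c):
    K=np.array([[c["fx"],0,c["cx"]],[0,c["fy"],c["cy"]],[0,0,1]])
    return K,cv2.Rodrigues(np.array(c["rvec"],float))[0],np.array(c["tvec"],float).ravel()
def onz(c,uv,z):
    K,R,t=KRt(c); o=-R.T@t; d=R.T@np.linalg.inv(K)@np.array([uv[0],uv[1],1.]); return o+d*(z-o[2])/d[2]
def proj(c,P):
    K,R,t=KRt(c); p=(np.atleast_2d(P)@R.T+t)@K.T; return p[:,:2]/p[:,2:]
def tri(views):  # [(c,uv),...]
    A=np.zeros((3,3));b=np.zeros(3)
    for c,uv in views:
        K,R,t=KRt(c);o=-R.T@t;d=R.T@np.linalg.inv(K)@np.array([*uv,1.]);d/=np.linalg.norm(d)
        M=np.eye(3)-np.outer(d,d);A+=M;b+=M@o
    return np.linalg.solve(A,b)
E
python3 - <<'E'
from h import *
import pickle
d={}
for n in("top","scene"):
    d[n]=grab(n,n+"0.png",1.56)
pickle.dump(d,open("c0.pkl","wb"))
for n in d:
    K,R,t=KRt(d[n]);print(n,K[0,0],(-R.T@t).round(3),R[2].round(3))
print(bot.observe())
E
```

```text
pics
top 484.348671996189 [ 0.235 -0.054  1.501] [ 0.184  0.009 -0.983]
scene 392.6272337547624 [1.456 0.124 0.723] [-0.841 -0.121 -0.527]
{'time_s': 0.1, 'q': array([ 6.73113246e+01,  1.87296193e+01, -1.10852931e+01,  6.02751290e+01,
       -2.11014253e-03,  8.23116405e+01]), 'joint_vel': array([-0.16014875, -0.12983031,  0.14563209, -0.00028894,  0.00481985,
       -0.08993038]), 'effort': array([ 2.97046463e-04, -4.44237220e+01,  2.63038069e+01,  7.88288569e-03,
       -1.51554932e-04, -8.57669136e-06]), 'tool_pos': array([0.14224372, 0.53103115, 0.40397041]), 'orientation': array([-1.79910486e+02, -9.95500639e-03,  1.64999678e+02]), 'wrist_force': array([-0.00116756, -0.72222558, -0.61581748]), 'wrist_torque': array([0.00330704, 0.05779219, 0.01276757]), 'gripper_force': 0.0, 'grip_width': 0.9992661270770484}
```

View pics/top0.png

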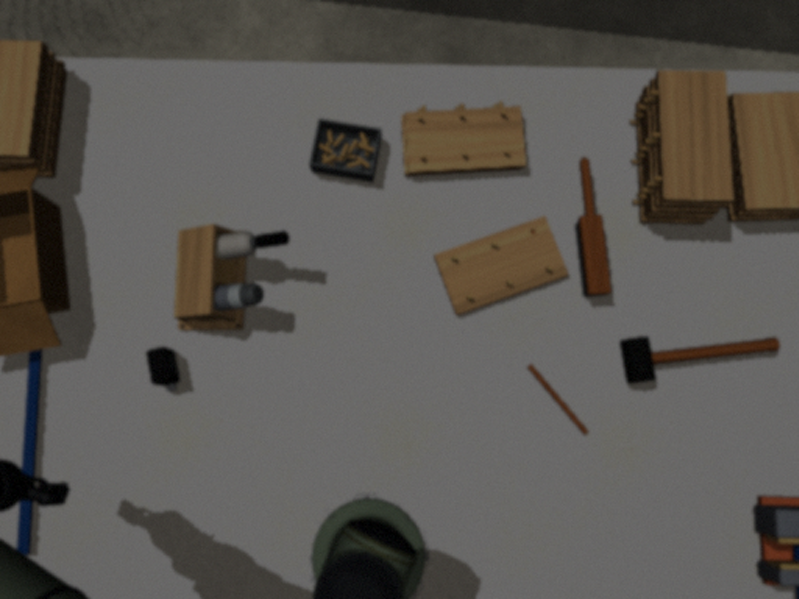

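View pics/scene0.png

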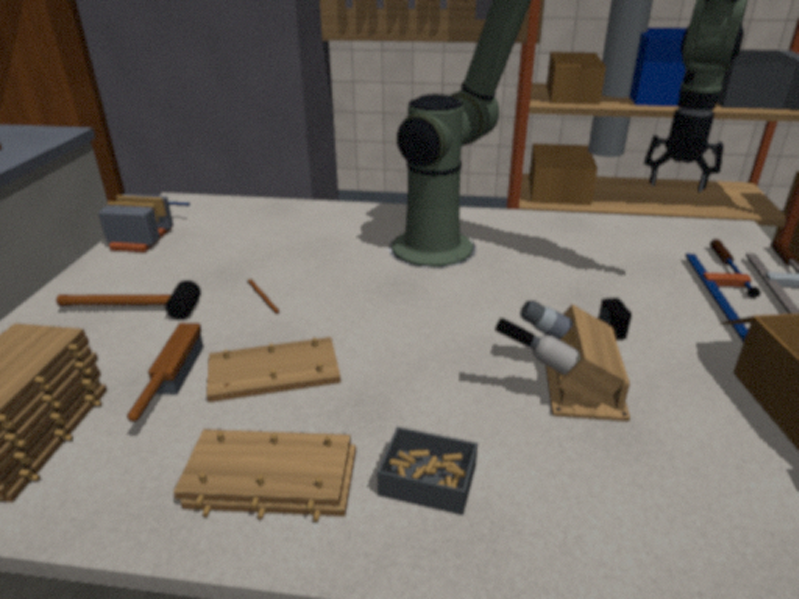

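Run:
```python
import pickle,cv2,numpy as np
d=pickle.load(open("c0.pkl","rb"))
def cr(n,b,s):
    im=d[n]["color"][b[1]:b[3],b[0]:b[2],::-1]
    im=np.clip(im*1.6,0,255).astype(np.uint8)
    return cv2.resize(im,None,fx=s,fy=s,interpolation=cv2.INTER_CUBIC)
A=cr("top",(105,135,235,215),4)    #520x320
P=cr("top",(275,135,368,205),3)    # 279x210
S=cr("scene",(310,185,410,270),2.8)  #280x238
Q=cr("scene",(125,205,225,262),5)   #500x285
o=np.zeros((600,800,3),np.uint8)
o[:320,:520]=A;o[:P.shape[0],521:521+P.shape[1]]=P;o[215:215+S.shape[0],520:520+S.shape[1]]=S[:,:280];o[315:600,:500]=Q
o[315:320,:]=o[315:320,:]
cv2.imwrite("pics/crop1.png",o)
```

```text
(no output)
```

View pics/crop1.png

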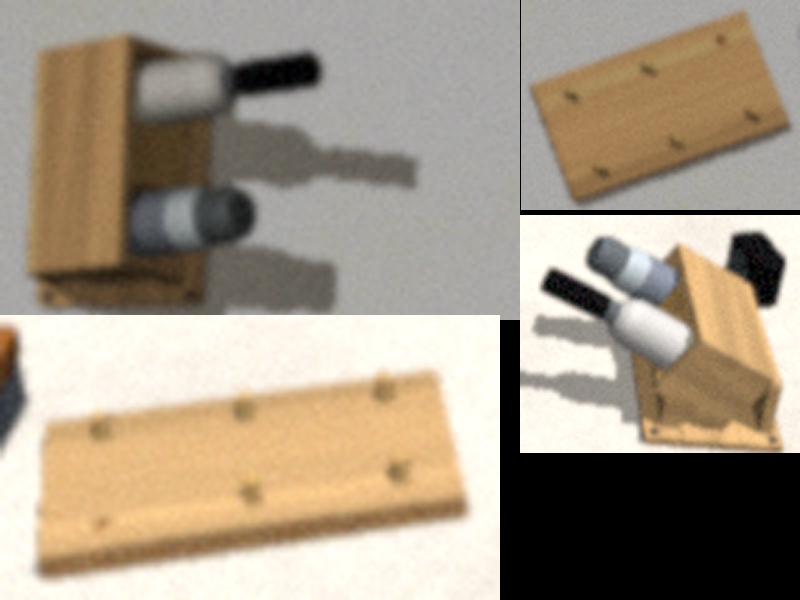

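Run:
```python
from h import *
import pickle
d=pickle.load(open("c0.pkl","rb"));T,S=d["top"],d["scene"]
e=tri([(T,(184,152.3)),(S,(320.5,208.5))]); b=tri([(T,(164,154.4)),(S,(341.,218.5))])
v=(e-b);print("cap",e.round(3),b.round(3),np.linalg.norm(v).round(3),(v/np.linalg.norm(v)).round(3),"yaw",np.degrees(np.arctan2(v[1],v[0])),"el",np.degrees(np.arcsin(v[2]/np.linalg.norm(v))))
print("hole",onz(T,(341.7,148.3),.018).round(4),onz(S,(145.2,246.4),.018).round(4))
# panel corners top view (z=.018) P offset
for p in [(531,86),(745,13),(790,126),(578,202)]:
    uv=(275+(p[0]-521)/3,135+p[1]/3);print("panel",onz(T,uv,.018).round(3))
for p in [(130,36),(125,270)]:
    uv=(105+p[0]/4,135+p[1]/4);print("rack lip",onz(T,uv,.12).round(3))
for p in [(40,50),(30,270)]:
    uv=(105+p[0]/4,135+p[1]/4);print("rack back",onz(T,uv,.07).round(3),onz(T,uv,.05).round(3))
```

```text
cap [0.582 0.165 0.15 ] [0.582 0.225 0.123] 0.065 [ 0.011 -0.91   0.414] yaw -89.31463472086067 el 24.434204196780883
hole [ 0.6406 -0.3161  0.018 ] [ 0.6389 -0.3106  0.018 ]
panel [ 0.586 -0.117  0.018]
panel [ 0.671 -0.342  0.018]
panel [ 0.55  -0.387  0.018]
panel [ 0.464 -0.167  0.018]
rack lip [0.612 0.304 0.12 ]
rack lip [0.438 0.296 0.12 ]
rack back [0.613 0.385 0.07 ] [0.618 0.391 0.05 ]
rack back [0.443 0.379 0.07 ] [0.446 0.385 0.05 ]
```

Request:
drive_tool:
  rows:
    - [1, [0.44, -0.336, -0.01], -73]
    - [1, [0.44, -0.336, -0.01], -73]
    - [1, [0.44, -0.336, -0.01], -73]
    - [1, [0.44, -0.336, -0.01], -73]
    - [1, [0.44, -0.336, -0.01], -73]
    - [1, [0.44, -0.336, -0.01], -73]
    - [1, [0.44, -0.336, -0.01], -73]
    - [1, [0.44, -0.336, -0.01], -73]
    - [1, [0.44, -0.336, -0.01], -73]
    - [1, [0.44, -0.336, -0.01], -73]
    - [1, [0.44, -0.336, -0.01], -73]
    - [1, [0.44, -0.336, -0.01], -73]
  newtons: 30

```text
time_s: 1.3
tool_pos: [0.5862, 0.1914, 0.3935]
orientation: [179.9, 0.1, 91.6]
wrist_force: [0.4, 0.9, -0.3]
grip_width: 0.998
gripper_force: 0.0
```

Run:
```python
from h import *
import pickle
c=grab("wrist","w1.png",1.2);pickle.dump(c,open("w1.pkl","wb"))
K,R,t=KRt(c);print((-R.T@t).round(3),R[2].round(3))
P=np.array([[.582,.195,.139],[.582,.168,.154],[.582,.222,.124],[.58,.263,.1]])
print(proj(c,P)*1.2);o=bot.observe();print(o['time_s'],o['tool_pos'],o['orientation'],o['wrist_force'])
```

```text
[0.583 0.266 0.362] [ 0.01  -0.293 -0.956]
[[295.55752662 236.96734332]
 [294.24476791 285.32239362]
 [296.80012842 191.19650072]
 [295.68235107 126.0803291 ]]
1.35 [0.58458882 0.19264602 0.393472  ] [-1.79962255e+02  2.98514488e-02  9.17271844e+01] [-0.54003282 -0.39536029 -0.6986588 ]
```

View pics/w1.png

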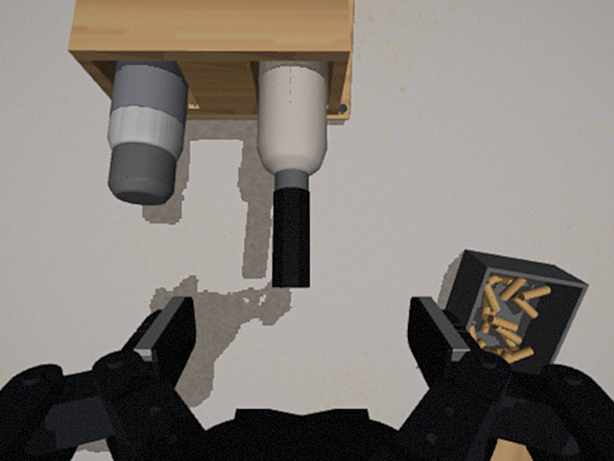

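Request:
drive_tool:
  rows:
    - [0.7, [-0.003, -0.007, -0.03], 0]
    - [0.6, [-0.003, -0.007, -0.06], 0]
    - [0.6, [-0.003, -0.007, -0.08], 0]
    - [0.5, [-0.003, -0.007, -0.089], 0]
    - [0.4, [-0.003, -0.007, -0.089], 0]
    - [0, [-0.003, -0.007, -0.089], 0]
    - [0, [-0.003, -0.007, -0.089], 0]
    - [0, [-0.003, -0.007, -0.089], 0]
    - [0, [-0.003, -0.007, -0.089], 0]
    - [0, [-0.003, -0.007, -0.089], 0]
  newtons: 30

```text
time_s: 2.35
tool_pos: [0.5795, 0.1883, 0.3062]
orientation: [180.0, -0.0, 92.0]
wrist_force: [0.9, -0.6, 0.9]
grip_width: 0.273
gripper_force: 34.6
```

Run:
```python
from h import *
c=grab("wrist","w2.png",1.2)
o=bot.observe();print(o['time_s'],o['tool_pos'],o['wrist_force'],o['grip_width'],o['gripper_force'])
```

```text
2.4 [0.57946998 0.18824219 0.30608328] [-0.50207674  0.27079158  0.32393017] 0.2664343507240344 34.558167485520244
```

View pics/w2.png

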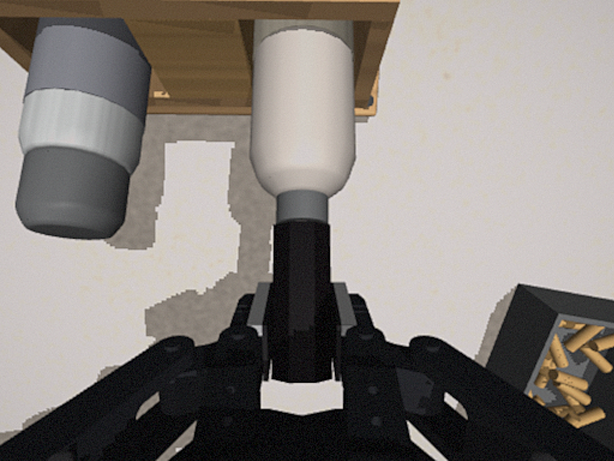

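Request:
drive_tool:
  rows:
    - [0, [0.0003, -0.013, 0.0075], 0]
    - [0, [0.0007, -0.026, 0.015], 0]
    - [0, [0.001, -0.039, 0.0225], 0]
    - [0, [0.0013, -0.052, 0.03], 0]
    - [0, [0.0016, -0.0625, 0.036], 0]
    - [0, [0.002, -0.078, 0.045], 0]
    - [0, [-0.03, -0.108, 0.045], 0]
    - [0, [-0.08, -0.108, 0.02], 0]
    - [0, [-0.12, -0.108, -0.02], 0]
    - [0, [-0.159, -0.108, -0.06], 0]
    - [0, [-0.159, -0.108, -0.09], 0]
    - [0, [-0.159, -0.108, -0.095], 0]
  newtons: 30

```text
time_s: 3.6
tool_pos: [0.4161, 0.0797, 0.2079]
orientation: [-179.5, -0.0, 92.0]
wrist_force: [-0.4, 0.2, 0.4]
grip_width: 0.265
gripper_force: 34.5
```

Run:
```python
from h import *
c=grab("wrist"); s=grab("scene")
a=cv2.resize(c["color"][:,:,::-1],None,fx=.9,fy=.9)
K=proj(s,[.42,.08,.03])[0].astype(int);print(K)
x,y=K;b=cv2.resize(np.clip(s["color"][y-50:y+40,x-50:x+60,::-1]*1.5,0,255).astype(np.uint8),None,fx=3,fy=3)
o=np.zeros((346,800,3),np.uint8);o[:a.shape[0],:a.shape[1]]=a;o[:b.shape[0],462:462+b.shape[1]]=b[:,:338];cv2.imwrite("pics/w3.png",o)
o=bot.observe();print(o['time_s'],o['tool_pos'],o['wrist_force'],o['grip_width'],o['gripper_force'])
```

```text
[288 210]
3.7 [0.42095232 0.07987878 0.21088861] [ 1.333945   -0.26393482 -0.09932702] 0.26823218747910627 34.54384597716853
```

View pics/w3.png

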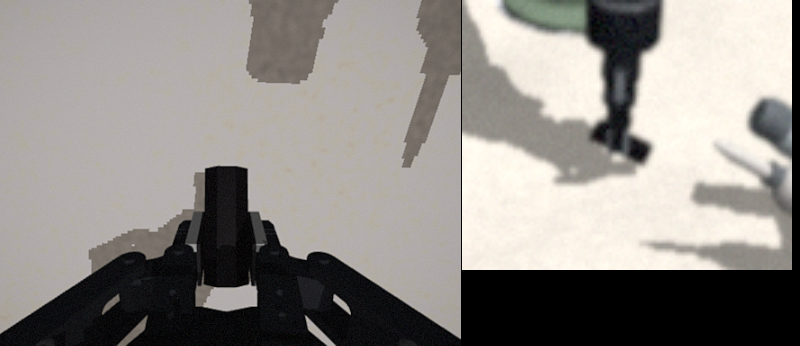

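Request:
drive_tool:
  rows:
    - [0, [0, 0, -0.008], 0]
    - [0, [0, 0, -0.014], 0]
    - [0, [0, 0, -0.018], 0]
    - [0, [0, 0, -0.022], 0]
    - [0, [0, 0, -0.024], 0]
    - [0, [0, 0, -0.024], 0]
  newtons: 20

```text
time_s: 4.3
tool_pos: [0.4218, 0.0791, 0.188]
orientation: [179.8, 0.3, 92.0]
wrist_force: [-1.7, -7.8, 13.6]
grip_width: 0.272
gripper_force: 37.8
```

Request:
drive_tool:
  rows:
    - [0, [0, 0, -0.002], 0]
    - [0, [0, 0, -0.004], 0]
    - [0, [0, 0, -0.006], 0]
    - [0, [0, 0, -0.006], 0]

```text
time_s: 4.7
tool_pos: [0.4224, 0.079, 0.1824]
orientation: [179.7, 0.3, 91.9]
wrist_force: [-1.1, -8.7, 17.2]
grip_width: 0.272
gripper_force: 39.9
```

Request:
drive_tool:
  rows:
    - [0, [0, 0, -0.002], 0]
    - [0, [0, 0, -0.004], 0]
    - [0, [0, 0, -0.005], 0]
    - [0, [0, 0, -0.005], 0]

```text
time_s: 5.1
tool_pos: [0.4229, 0.079, 0.1775]
orientation: [179.7, 0.3, 91.9]
wrist_force: [-0.7, -7.9, 16.7]
grip_width: 0.267
gripper_force: 41.3
```

Run:
```python
from h import *
c=grab("wrist"); s=grab("scene")
a=cv2.resize(c["color"][150:340,150:400,::-1],None,fx=1.8,fy=1.8)
x,y=288,210;b=cv2.resize(np.clip(s["color"][y-40:y+30,x-40:x+40,::-1]*1.5,0,255).astype(np.uint8),None,fx=4.2,fy=4.2,interpolation=cv2.INTER_CUBIC)
o=np.zeros((346,800,3),np.uint8);o[:a.shape[0],:a.shape[1]]=a;o[:b.shape[0],462:462+b.shape[1]]=b[:,:338];cv2.imwrite("pics/w4.png",o)
o=bot.observe();print(o['time_s'],o['tool_pos'],o['wrist_force'],o['grip_width'],o['gripper_force'])
```

```text
5.2 [0.42285727 0.07904827 0.17752316] [ 0.0448131  -7.38163894 15.18542211] 0.2734706224471257 41.309382962062955
```

View pics/w4.png

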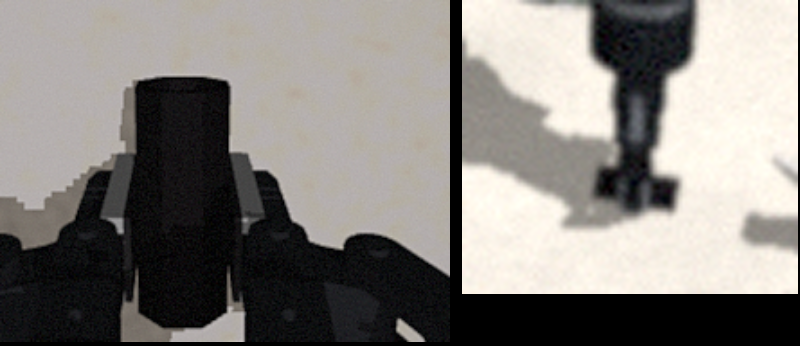

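Request:
drive_tool:
  rows:
    - [0, [0, 0, -0.0015], 0]
    - [0, [0, 0, -0.003], 0]
    - [0, [0, 0, -0.003], 0]

```text
time_s: 5.5
tool_pos: [0.423, 0.079, 0.1745]
orientation: [179.7, 0.3, 91.9]
wrist_force: [0.2, -8.4, 14.4]
grip_width: 0.27
gripper_force: 42.3
```

Request:
drive_tool:
  rows:
    - [0.35, [0, 0, 0.0005], 0]
    - [0.4, [0, 0, 0.001], 0]
    - [0.5, [0, 0, 0.001], 0]
    - [0.6, [0, 0, 0.003], 0]
    - [0.7, [0, 0, 0.02], 0]
    - [0.7, [0, 0, 0.05], 0]
    - [0.7, [0, 0, 0.09], 0]
    - [0.7, [0, 0, 0.13], 0]

```text
time_s: 6.3
tool_pos: [0.4197, 0.0804, 0.3037]
orientation: [-179.9, -0.0, 92.0]
wrist_force: [0.9, 0.1, -0.2]
grip_width: 0.7
gripper_force: 0.0
```

Run:
```python
from h import *
c=grab("wrist"); s=grab("scene")
a=cv2.resize(c["color"][:,:,::-1],None,fx=.9,fy=.9)
x,y=300,205;b=cv2.resize(np.clip(s["color"][y-50:y+60,x-50:x+60,::-1]*1.5,0,255).astype(np.uint8),None,fx=3,fy=3,interpolation=cv2.INTER_CUBIC)
o=np.zeros((346,800,3),np.uint8);o[:a.shape[0],:a.shape[1]]=a;o[:b.shape[0],462:462+b.shape[1]]=b[:,:338];cv2.imwrite("pics/w5.png",o)
o=bot.observe();print(o['time_s'],o['tool_pos'],o['wrist_force'],o['grip_width'],o['gripper_force'])
```

```text
6.4 [0.42233184 0.0805096  0.30717216] [-0.04742964  0.61156164 -0.45000749] 0.6986001497853517 0.0
```

View pics/w5.png

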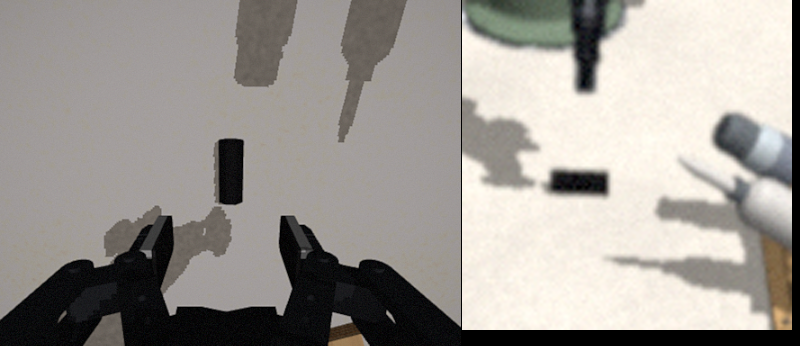

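Request:
drive_tool:
  rows:
    - [1, [0.03, 0.035, 0.02], 0]
    - [1, [0.06, 0.07, 0.037], 0]
    - [1, [0.09, 0.105, 0.037], 0]
    - [1, [0.12, 0.14, 0.037], 0]
    - [1, [0.145, 0.17, 0.037], 0]
    - [1, [0.158, 0.183, 0.037], 0]
    - [1, [0.158, 0.183, 0.037], 0]
    - [1, [0.158, 0.183, 0.015], 0]
    - [1, [0.158, 0.183, -0.01], 0]
    - [1, [0.158, 0.183, -0.03], 0]
    - [1, [0.158, 0.183, -0.044], 0]
    - [1, [0.158, 0.183, -0.047], 0]

```text
time_s: 7.6
tool_pos: [0.577, 0.2624, 0.2535]
orientation: [-179.8, 0.1, 92.0]
wrist_force: [-0.3, 0.4, 0.0]
grip_width: 1.0
gripper_force: 0.0
```

Request:
drive_tool:
  rows:
    - [0, [0, 0, 0], 0]
    - [0, [0, 0, 0], 0]
    - [0, [0, 0, 0], 0]
    - [0, [0, 0, 0], 0]
    - [0, [0, 0, 0], 0]
    - [0, [0, 0, 0], 0]
  newtons: 40

```text
time_s: 8.2
tool_pos: [0.5785, 0.2633, 0.257]
orientation: [179.9, -0.0, 92.0]
wrist_force: [-1.9, -2.1, 6.8]
grip_width: 0.55
gripper_force: 40.6
```

Request:
drive_tool:
  rows:
    - [0, [0.0004, -0.013, 0.0075], 0]
    - [0, [0.0008, -0.026, 0.015], 0]
    - [0, [0.001, -0.039, 0.0225], 0]
    - [0, [0.0013, -0.052, 0.03], 0]
    - [0, [0.0016, -0.065, 0.0375], 0]
    - [0, [0.002, -0.078, 0.045], 0]
    - [0, [0.002, -0.091, 0.0525], 0]
    - [0, [0.002, -0.12, 0.0525], 0]
    - [0, [0.002, -0.15, 0.045], 0]
    - [0, [0.002, -0.173, 0.025], 0]
    - [0, [0.002, -0.173, 0.0], 0]
    - [0, [0.002, -0.173, -0.01], 0]

```text
time_s: 9.4
tool_pos: [0.5793, 0.0887, 0.2439]
orientation: [-179.8, 0.0, 91.9]
wrist_force: [-1.0, 0.3, -3.3]
grip_width: 0.547
gripper_force: 41.9
```

```bash
cat > m.py <<'E'
from h import *
o=bot.observe();print(round(o['time_s'],2),o['tool_pos'].round(4),o['wrist_force'].round(1),o['grip_width'],o['gripper_force'])
c=grab("wrist"); im=c["color"].astype(int)
K,R,t=KRt(c)
g=o['tool_pos']-[0,0,.155]
# projected axis for tilt candidates
print("grasp",proj(c,g)[0].round(1))
cv2.imwrite("pics/cur_w.png",im[:,:,::-1].astype(np.uint8));
E
python3 m.py
```

```text
9.4 [0.5793 0.0887 0.2439] [-1.   0.3 -3.3] 0.5469439639127563 41.94831311702728
grasp [253.9 271.1]
```

Request:
drive_tool:
  rows:
    - [0, [0, 0, -0.008], 0]
    - [0, [0, 0, -0.014], 0]
    - [0, [0, 0, -0.02], 0]
    - [0, [0, 0, -0.025], 0]
    - [0, [0, 0, -0.03], 0]
    - [0, [0, 0, -0.035], 0]
    - [0, [0, 0, -0.035], 0]
  newtons: 20

```text
time_s: 10.15
tool_pos: [0.5814, 0.0902, 0.2115]
orientation: [179.8, 0.0, 92.0]
wrist_force: [0.9, -2.0, 3.5]
grip_width: 0.551
gripper_force: 39.9
```

Request:
drive_tool:
  rows:
    - [0, [0, 0, -0.004], 0]
    - [0, [0, 0, -0.008], 0]
    - [0, [0, 0, -0.012], 0]
    - [0, [0, 0, -0.016], 0]
    - [0, [0, 0, -0.02], 0]
    - [0, [0, 0, -0.023], 0]
    - [0, [0, 0, -0.023], 0]

```text
time_s: 10.85
tool_pos: [0.5801, 0.0904, 0.187]
orientation: [-179.9, -0.0, 92.0]
wrist_force: [0.8, -3.2, 0.9]
grip_width: 0.546
gripper_force: 39.0
```

Request:
drive_tool:
  rows:
    - [0, [0, 0, -0.003], 0]
    - [0, [0, 0, -0.005], 0]
    - [0, [0, 0, -0.007], 0]
    - [0, [0, 0, -0.007], 0]

```text
time_s: 11.25
tool_pos: [0.5802, 0.0902, 0.1828]
orientation: [180.0, 0.0, 92.0]
wrist_force: [-6.6, -4.3, 22.3]
grip_width: 0.548
gripper_force: 40.7
```

Run:
```python
from h import *
w=grab("wrist"); s=grab("scene")
o=bot.observe();print(o['time_s'],o['tool_pos'],o['wrist_force'],o['grip_width'],o['gripper_force'])
# bottle axis hypotheses (horizontal): overlay in scene
p=proj(s,[.581,.09,.024])[0];x,y=p.astype(int);print(x,y)
x0,y0=x-70,y-45
b=np.clip(s["color"][y0:y0+90,x0:x0+140,::-1]*1.3,0,255).astype(np.uint8)
b=cv2.resize(b,None,fx=4,fy=4,interpolation=cv2.INTER_CUBIC)
for yy,z in((-.014,.024),(.068,.024),(.194,.024),(.194,0),(.072,0)):
    q=(proj(s,[.581,yy,z])[0]-[x0,y0])*4;cv2.circle(b,tuple(int(v) for v in q),2,(0,0,255),-1)
a=cv2.resize(w["color"][:,100:400,::-1],None,fx=.8,fy=.8)
im=np.zeros((400,800,3),np.uint8);im[:360,:560]=b;im[:a.shape[0],560:800]=a;cv2.imwrite("pics/w6.png",im)
```

```text
11.35 [0.580114   0.0901934  0.18283065] [-6.77815213 -3.72053589 20.00385328] 0.5482124033071915 40.686312317848206
288 243
```

View pics/w6.png

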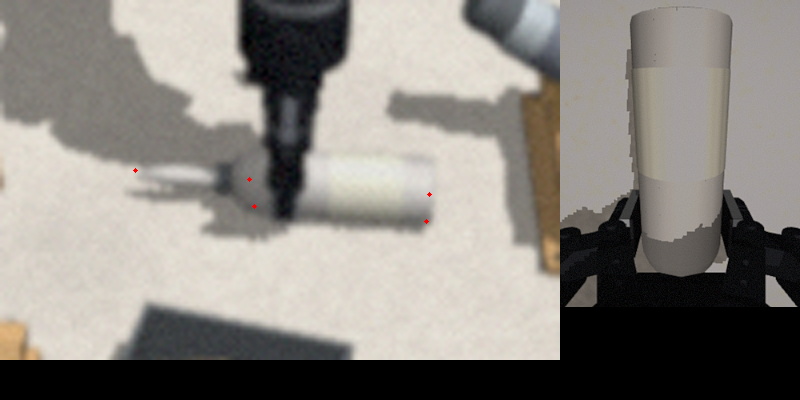

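Request:
drive_tool:
  rows:
    - [0.6, [0, 0, 0.002], 0]
    - [0.68, [0, 0, 0.004], 0]
    - [0.7, [0, 0, 0.004], 0]
    - [0.7, [-0.0005, 0.015, 0.004], 0]
    - [0.7, [-0.001, 0.03, 0.004], 0]
    - [0.7, [-0.0015, 0.045, 0.004], 0]
    - [0.7, [-0.002, 0.059, 0.004], 0]
    - [0.7, [-0.002, 0.059, 0.004], 0]
    - [0, [-0.002, 0.059, 0.003], 0]
    - [0, [-0.002, 0.059, 0.003], 0]
    - [0, [-0.002, 0.059, 0.003], 0]
    - [0, [-0.002, 0.059, 0.003], 0]
  newtons: 40

```text
time_s: 12.55
tool_pos: [0.5782, 0.1494, 0.1839]
orientation: [-180.0, -0.1, 92.0]
wrist_force: [-2.9, 3.0, 4.9]
grip_width: 0.543
gripper_force: 40.9
```

Request:
drive_tool:
  rows:
    - [0, [0, 0, 0], 0]
    - [0, [0, 0, 0.015], 0]
    - [0, [0, 0, 0.04], 0]
    - [0, [0, 0, 0.08], 0]
    - [0, [0, 0, 0.12], 0]
    - [0, [0, 0, 0.15], 0]
    - [0, [0, 0, 0.15], 0]
  newtons: 40

```text
time_s: 13.25
tool_pos: [0.5803, 0.1487, 0.3378]
orientation: [179.5, 0.1, 91.9]
wrist_force: [1.7, 0.3, -2.2]
grip_width: 0.544
gripper_force: 42.1
```

```bash
cat > tilt.py <<'E'
# bright-pixel fit: compare scene picture to predicted silhouettes of the bottle over tilt
from h import *
import sys
prof=[(0,24),(122,24),(140,11.5),(152,11.5),(152.1,7),(188,7),(208,2.5)]
def pts(g,s,th,yaw):
    d=np.array([np.cos(np.radians(yaw))*np.cos(th),np.sin(np.radians(yaw))*np.cos(th),-np.sin(th)])
    u=np.array([-np.sin(np.radians(yaw)),np.cos(np.radians(yaw)),0]);v=np.cross(d,u);P=[]
    for a,r in prof:
        for f in np.linspace(0,2*np.pi,24,endpoint=False):P.append(g+d*(a-s)/1e3+(u*np.cos(f)+v*np.sin(f))*r/1e3)
    return np.array(P),g+d*(.208-s/1e3)
def sil(c,P):
    m=np.zeros((384,512),np.uint8);q=proj(c,P).reshape(len(prof),24,2)
    for i in range(len(prof)-1):
        h=cv2.convexHull(np.vstack([q[i],q[i+1]]).astype(np.float32)).astype(int);cv2.fillConvexPoly(m,h,1)
    return m>0
E
python3 m.py
```

```text
13.25 [0.5803 0.1487 0.3378] [ 1.7  0.3 -2.2] 0.5443214963662418 42.14977785944939
grasp [249.9 270.8]
```

Request:
drive_tool:
  rows:
    - [0, [-0.002, 0.03, 0], 0]
    - [0, [-0.003, 0.07, 0], 0]
    - [0, [-0.004, 0.105, 0], 0]
    - [0, [-0.004, 0.126, 0], 0]
    - [0, [-0.004, 0.126, -0.01], 0]
    - [0, [-0.004, 0.126, -0.015], 0]
    - [0, [-0.004, 0.126, -0.02], 0]
    - [0, [-0.004, 0.126, -0.02], 0]
  newtons: 20

```text
time_s: 14.1
tool_pos: [0.574, 0.2739, 0.3118]
orientation: [-179.8, 0.1, 91.9]
wrist_force: [-0.8, -0.4, -2.2]
grip_width: 0.549
gripper_force: 42.1
```

Request:
drive_tool:
  rows:
    - [0, [0, 0, -0.003], 0]
    - [0, [0, 0, -0.006], 0]
    - [0, [0, 0, -0.006], 0]

```text
time_s: 14.4
tool_pos: [0.5744, 0.2749, 0.3075]
orientation: [-180.0, 0.0, 92.0]
wrist_force: [0.7, 1.1, -2.9]
grip_width: 0.544
gripper_force: 42.1
```

Request:
drive_tool:
  rows:
    - [0, [0, 0, -0.003], 0]
    - [0, [0, 0, -0.006], 0]
    - [0, [0, 0, -0.006], 0]

```text
time_s: 14.7
tool_pos: [0.5745, 0.2753, 0.3016]
orientation: [180.0, -0.0, 92.0]
wrist_force: [0.4, -0.2, -1.8]
grip_width: 0.543
gripper_force: 42.2
```

Request:
drive_tool:
  rows:
    - [0, [0, 0, -0.003], 0]
    - [0, [0, 0, -0.006], 0]
    - [0, [0, 0, -0.006], 0]

```text
time_s: 15.0
tool_pos: [0.5748, 0.2742, 0.2973]
orientation: [179.9, 0.2, 91.9]
wrist_force: [-1.3, -6.0, 7.7]
grip_width: 0.541
gripper_force: 43.0
```

Request:
drive_tool:
  rows:
    - [0, [0, 0, -0.003], 0]
    - [0, [0, 0, -0.006], 0]
    - [0, [0, 0, -0.009], 0]
    - [0, [0, 0, -0.009], 0]

```text
time_s: 15.4
tool_pos: [0.5748, 0.2726, 0.2883]
orientation: [179.9, 0.5, 91.9]
wrist_force: [-2.3, -13.1, 10.1]
grip_width: 0.546
gripper_force: 46.1
```

Request:
drive_tool:
  rows:
    - [0, [0, 0, -0.003], 0]
    - [0, [0, 0, -0.006], 0]
    - [0, [0, 0, -0.008], 0]
    - [0, [0, 0, -0.008], 0]

```text
time_s: 15.8
tool_pos: [0.5747, 0.2721, 0.2803]
orientation: [179.9, 0.5, 91.8]
wrist_force: [-3.2, -13.9, 10.3]
grip_width: 0.546
gripper_force: 50.3
```

Request:
drive_tool:
  rows:
    - [0, [0, 0, -0.003], 0]
    - [0, [0, 0, -0.006], 0]
    - [0, [0, 0, -0.009], 0]
    - [0, [0, 0, -0.009], 0]

```text
time_s: 16.2
tool_pos: [0.5746, 0.2723, 0.2716]
orientation: [179.9, 0.5, 91.9]
wrist_force: [-4.1, -14.9, 11.4]
grip_width: 0.544
gripper_force: 57.5
```

Run:
```python
from h import *
import pickle
for n in("wrist","scene","top"):
    c=grab(n,"lev_%s.png"%n);pickle.dump(c,open("lev_%s.pkl"%n,"wb"))
o=bot.observe();print(o['time_s'],o['tool_pos'],o['wrist_force'],o['wrist_torque'])
```

```text
16.35 [0.57462938 0.27229532 0.27164082] [ -4.0029897  -14.50786562  12.89688891] [-2.42943816  0.70420556  0.0992991 ]
```

Request:
drive_tool:
  rows:
    - [0, [0, 0, -0.003], 0]
    - [0, [0, 0, -0.005], 0]
    - [0, [0, 0, -0.005], 0]

```text
time_s: 16.65
tool_pos: [0.5744, 0.2723, 0.2711]
orientation: [179.8, 0.5, 91.9]
wrist_force: [-13.1, -18.5, 39.2]
grip_width: 0.546
gripper_force: 60.6
```

Request:
drive_tool:
  rows:
    - [0, [0, -0.005, 0.03], 0]
    - [0, [0, -0.02, 0.08], 0]
    - [0, [0, -0.05, 0.12], 0]
    - [0, [0, -0.09, 0.14], 0]
    - [0, [0, -0.13, 0.14], 0]
    - [0, [0, -0.17, 0.14], 0]
    - [0, [0, -0.17, 0.14], 0]
    - [0, [0, -0.17, 0.14], 0]
  newtons: 40

```text
time_s: 17.45
tool_pos: [0.5743, 0.1044, 0.4046]
orientation: [-180.0, -0.0, 91.9]
wrist_force: [-0.1, 0.3, -2.2]
grip_width: 0.544
gripper_force: 55.3
```

Run:
```python
from h import *
import pickle
w=grab("wrist");s=grab("scene");t=grab("top");pickle.dump((w,s,t),open("p7.pkl","wb"))
o=bot.observe();print(o['time_s'],o['tool_pos'],o['wrist_force'],o['wrist_torque'],o['grip_width'])
c0=pickle.load(open("c0.pkl","rb"))
x,y=proj(s,o['tool_pos']-[0,.05,.2])[0].astype(int);print(x,y,proj(t,o['tool_pos']-[0,.05,.2]))
# ascii of the difference to the start scene: nozzle/bottle
d=np.abs(s["color"].astype(int)-c0["scene"]["color"]).max(2)
g=s["color"].mean(2)
for r in range(y-60,y+60,3):print(r,''.join('#' if d[r,q]>40 and g[r,q]<60 else '+' if d[r,q]>40 else '.' for q in range(x-60,x+60,2)))
```

```text
17.6 [0.57427008 0.1061814  0.40444469] [ 0.57894967  0.4429796  -2.85720035] [ 0.07237055  0.01935417 -0.03722295] 0.5460598140127639
277 186 [[218.74025794 150.95694452]]
126 ...................................#####.#########..........
129 ...................................###.###########..........
132 ............++++++++++.............###############..........
135 ..........++++++++++++................##########+...........
138 ..........++++++++++++................########..............
141 ...................+++.................#######..............
144 ......++...............................#######..............
147 +++++++................................##..###.+++++........
150 +++++++................................##..###.++++++++++++.
153 +++++++................................##.+##+.+++++++++++++
156 ++++++++++.............................######+....++++++++++
159 ++++++++++.............................######...........++++
162 ++++++++++.............................#####+...............
165 +++++++++..............................#####+...............
168 +++++++++....
[... 972 characters left out ...]
+++++................+#########..........+++++++++
216 ++++++++++++++++++++++........++#########.............++++++
219 ++++++++++++++++++++++++.......+++++++++#................+++
222 .....++++++++++++++++++.....................................
225 ..........+++++++++++++++...................................
228 ............+++++++++++++++++...............................
231 .............++++++++++++++++...............................
234 ............++++++++++++++++................................
237 ..............+++++++++++...................................
240 .......................................++++++...............
243 .......................................+++++++++++++++++++++
```

Run:
```python
from tilt import *
import pickle
w,s,t=pickle.load(open("p7.pkl","rb"));c0=pickle.load(open("c0.pkl","rb"))
g0=np.array([.5743,.1062,.4044-.159])
d=np.abs(s["color"].astype(int)-c0["scene"]["color"]).max(2)>35
roi=np.zeros_like(d);roi[165:212,235:325]=1
m=d&roi
for th in range(30,75,4):
  best=None
  for ss in range(36,56,3):
    for dz in(-6,-3,0,3,6):
      P,tip=pts(g0+[0,0,dz/1e3],ss,np.radians(th),-88)
      q=sil(s,P)&roi; iou=(q&m).sum()/(q|m).sum()
      if best is None or iou>best[0]:best=(iou,ss,dz,proj(s,tip)[0].round(1))
  print(th,best)
```

```text
30 (np.float64(0.5458970792767733), 39, -6, array([241.7, 201. ]))
34 (np.float64(0.5998542274052479), 39, -6, array([244.1, 204.3]))
38 (np.float64(0.6808346213292118), 42, -6, array([247.6, 206.8]))
42 (np.float64(0.7430962343096235), 45, 0, array([251.1, 207.3]))
46 (np.float64(0.7166257166257166), 36, 6, array([251.8, 210. ]))
50 (np.float64(0.6235772357723577), 51, 6, array([258.5, 209.3]))
54 (np.float64(0.5556426332288401), 45, 6, array([260.4, 212.9]))
58 (np.float64(0.5063670411985018), 36, 6, array([262.1, 217.2]))
62 (np.float64(0.4648729446935725), 42, 6, array([266.9, 217.7]))
66 (np.float64(0.4209737827715356), 51, 6, array([272., 217.]))
70 (np.float64(0.38631346578366443), 54, 6, array([276.1, 217.6]))
74 (np.float64(0.36103151862464183), 42, 6, array([278.5, 222.2]))
```

Request:
drive_tool:
  rows:
    - [0, [0, 0, 0.04], 8]
    - [0, [-0.03, 0.0, 0.05], 16]
    - [0, [-0.07, 0.02, 0.05], 24]
    - [0, [-0.11, 0.05, 0.05], 32]
    - [0, [-0.15, 0.08, 0.05], 40]
    - [0, [-0.19, 0.11, 0.05], 48]
    - [0, [-0.23, 0.14, 0.05], 56]
    - [0, [-0.26, 0.17, 0.05], 64]
    - [0, [-0.2845, 0.2, 0.05], 72]
    - [0, [-0.2845, 0.22, 0.05], 80]
    - [0, [-0.2845, 0.22, 0.05], 88]
    - [0, [-0.2845, 0.22, 0.05], 90]

```text
time_s: 18.8
tool_pos: [0.2886, 0.3268, 0.4547]
orientation: [180.0, 0.0, -177.6]
wrist_force: [0.3, 0.2, -2.5]
grip_width: 0.548
gripper_force: 55.4
```

Run:
```python
from tilt import *
import pickle
o=bot.observe();print(o['time_s'],o['tool_pos'],o['orientation'],o['wrist_force'],o['q'].round(0))
c0=pickle.load(open("c0.pkl","rb"));T=c0["top"];S=c0["scene"]
for p in[(147,350),(170,347),(180,380),(157,385)]:print("tape",onz(T,(p[0]/1.56,p[1]/1.56),.066).round(3))
t=grab("top");d=np.abs(t["color"].astype(int)-T["color"]).max(2)
g=t["color"].mean(2)
tip=o['tool_pos']+[.119,.002,-.27];x,y=proj(t,tip)[0].round().astype(int);print(x,y)
for r in range(y-20,y+21,2):print(r,''.join('#' if d[r,q]>30 and g[r,q]<50 else '+' if d[r,q]>30 else '.' for q in range(x-60,x+40)))
```

```text
18.8 [0.28863275 0.3268181  0.45466056] [ 1.79997808e+02  4.27035682e-04 -1.77569415e+02] [ 0.2734931   0.24196459 -2.45233986] [ 39.   5. -21.  64.   0.  36.]
tape [0.377 0.43  0.066]
tape [0.384 0.386 0.066]
tape [0.322 0.363 0.066]
tape [0.311 0.405 0.066]
118 209
189 ....................................................................................................
191 ....................................................................................................
193 ....................................................................................................
195 ....................................................................................................
197 ....................................................................................................
199 ....................................................................................................
201 ....................................................................................................
203 .............................................................................................
[... 672 characters left out ...]
......................+++##+..........................................
219 #########+.........................................++#####+.........................................
221 ##########..........................................++++##+.........................................
223 ##########+.................................++++++....++++++........................................
225 ############+.............................#++++++++++...+##++.......................................
227 ################+.........................++++++++++++...###+.......................................
229 ######################++++...............#++++++++++++....###.......................................
```

Request:
drive_tool:
  rows:
    - [0, [0, 0, -0.04], 0]
    - [0, [0, 0, -0.08], 0]
    - [0, [0, 0, -0.11], 0]
    - [0, [0, 0, -0.115], 0]
    - [0, [0.01, 0, -0.115], 0]
    - [0, [0.015, 0, -0.115], 0]
    - [0, [0.015, 0, -0.115], 0]
  newtons: 20

```text
time_s: 19.55
tool_pos: [0.3067, 0.3261, 0.3415]
orientation: [179.9, 0.2, -178.1]
wrist_force: [-0.5, -0.7, -2.3]
grip_width: 0.544
gripper_force: 55.4
```

Request:
drive_tool:
  rows:
    - [0, [0.005, 0, 0], 0]
    - [0, [0.01, 0, 0], 0]
    - [0, [0.015, 0, 0], 0]
    - [0, [0.015, 0, 0], 0]

```text
time_s: 19.95
tool_pos: [0.3188, 0.3251, 0.3394]
orientation: [179.9, -0.3, -178.0]
wrist_force: [-4.7, 0.6, -2.8]
grip_width: 0.547
gripper_force: 55.8
```

Request:
drive_tool:
  rows:
    - [0, [0.004, 0, 0.002], 0]
    - [0, [0.008, 0, 0.005], 0]
    - [0, [0.01, 0, 0.006], 0]
    - [0, [0.01, 0, 0.006], 0]

```text
time_s: 20.35
tool_pos: [0.3283, 0.325, 0.3455]
orientation: [180.0, -0.4, -178.0]
wrist_force: [-6.3, 1.1, -0.2]
grip_width: 0.548
gripper_force: 56.8
```

Request:
drive_tool:
  rows:
    - [0, [0.004, 0, 0.003], 0]
    - [0, [0.008, 0, 0.006], 0]
    - [0, [0.012, 0, 0.009], 0]
    - [0, [0.016, 0, 0.012], 0]
    - [0, [0.02, 0, 0.016], 0]
    - [0, [0.024, 0, 0.02], 0]
    - [0, [0.024, 0, 0.02], 0]

```text
time_s: 21.05
tool_pos: [0.3541, 0.3251, 0.366]
orientation: [-180.0, -0.0, -178.0]
wrist_force: [-3.8, -0.6, -1.5]
grip_width: 0.543
gripper_force: 59.6
```

Run:
```python
from tilt import *
o=bot.observe();print(o['time_s'],o['tool_pos'],o['wrist_force'],o['wrist_torque'])
```

```text
21.05 [0.35405428 0.3251263  0.36600523] [-3.8280089  -0.59883023 -1.50628745] [-0.04729139  1.3471161  -0.02793526]
```

Request:
drive_tool:
  rows:
    - [0, [-0.02, 0, 0.01], 0]
    - [0, [-0.02, 0, 0.05], 0]
    - [0, [-0.02, -0.01, 0.09], -8]
    - [0, [-0.01, -0.05, 0.115], -16]
    - [0, [0.01, -0.09, 0.115], -24]
    - [0, [0.03, -0.13, 0.115], -32]
    - [0, [0.06, -0.165, 0.115], -40]
    - [0, [0.09, -0.2, 0.115], -48]
    - [0, [0.12, -0.235, 0.115], -56]
    - [0, [0.15, -0.27, 0.115], -64]
    - [0, [0.18, -0.305, 0.115], -72]
    - [0, [0.21, -0.34, 0.115], -80]
  newtons: 40

```text
time_s: 22.25
tool_pos: [0.5655, -0.0171, 0.4813]
orientation: [179.9, 0.2, 101.6]
wrist_force: [0.9, 1.0, -3.0]
grip_width: 0.543
gripper_force: 59.4
```

Request:
drive_tool:
  rows:
    - [0, [0.03, -0.04, 0], -6]
    - [0, [0.05, -0.08, 0], -12]
    - [0, [0.07, -0.12, 0], -12]
    - [0, [0.075, -0.16, 0], -12]
    - [0, [0.075, -0.2, -0.02], -12]
    - [0, [0.075, -0.22, -0.05], -12]
    - [0, [0.075, -0.22, -0.08], -12]
    - [0, [0.075, -0.22, -0.09], -12]
    - [0, [0.075, -0.22, -0.09], -12]
    - [0, [0.075, -0.22, -0.09], -12]

```text
time_s: 23.25
tool_pos: [0.6394, -0.2345, 0.3923]
orientation: [179.9, 0.1, 90.0]
wrist_force: [-0.7, 0.5, -3.2]
grip_width: 0.545
gripper_force: 59.2
```

Run:
```python
from tilt import *
import pickle
t=grab("top");s=grab("scene");w=grab("wrist");pickle.dump((w,s,t),open("p8.pkl","wb"))
o=bot.observe();print(o['time_s'],o['tool_pos'],o['orientation'],o['wrist_force'],o['grip_width'])
tip=o['tool_pos']+[0,-.08,-.30];c0=pickle.load(open("c0.pkl","rb"))
for n,c in(("scene",s),("top",t)):
  d=np.abs(c["color"].astype(int)-c0[n]["color"]).max(2);g=c["color"].mean(2)
  x,y=proj(c,tip)[0].round().astype(int);print(n,x,y,"hole",proj(c,[.639,-.3145,.018])[0].round(1))
  for r in range(y-30,y+22):print(r,''.join('#' if d[r,q]>30 and g[r,q]<50 else '+' if d[r,q]>30 else '.' for q in range(x-30,x+40)))
```

```text
23.4 [ 0.63953735 -0.2343823   0.39298648] [1.79809714e+02 1.13791359e-01 9.00535524e+01] [-1.20104608  0.20334671 -2.68543533] 0.5457036674720915
scene 140 225 hole [143.9 246.3]
195 .................+++++++++++++++++++++++++++++++++++++++..............
196 .................++++++++++++++++++++++++++++++++++++++...............
197 ................+++++++++++++++++++++++++++++++++++++++...............
198 ...............+++++++++++++++++++++++++++++++++++++++................
199 ..............++++++++++++++++++++++++++++++++++++++++................
200 ..............+++++++++++++++++++++++++++++++++++++++.................
201 ..............++++++++++++++++++++++++++++++++++++++..................
202 .............+++++++++++++++++++++++++++++++++++++++..................
203 ............+++++++++++++++++++++++++++++++++++++++...................
204 ...........++++++++++++++++++++++++++++++++++++++++...................
205 ++++++++++++++++++++++++++++++++++++++++++++++++++....................
206 +++++++++++++++++++++++++++++++++++++++++++++++++.....................
207 ++++++++++++++++
[... 6210 characters left out ...]
+++++.++.................
155 ++++++++++#+############....................+.+.++++++................
156 ..+++++++++#############...............+......++++++++................
157 ....++++++++###########......+.++.....+.........++++++................
158 .....++++#############+.......+...+..+++........+++.++................
159 +....+++++############..........++...+.........+++++++................
160 +++++++++#############..........+..+............++..+.................
161 +++++++++############......+.....++.....+.......++++++................
162 +++++++++############.......+.......++........+++++.+++...............
163 ++++++++############+......+....+...+..+......+.+++++++...............
```

Run:
```python
from tilt import *
import pickle
from scipy.optimize import minimize
w,s,t=pickle.load(open("p8.pkl","rb"));c0=pickle.load(open("c0.pkl","rb"))
g0=np.array([.6395,-.2344,.393-.159])
hsv=cv2.cvtColor(s["color"],cv2.COLOR_RGB2HSV)
d=np.abs(s["color"].astype(int)-c0["scene"]["color"]).max(2)>25
m=d&(hsv[...,1]<70)&(hsv[...,2]>70)
roi=np.zeros_like(d);roi[190:246,128:200]=1
m&=roi
for r in range(190,246,2):print(r,''.join('#' if m[r,q] else '.' for q in range(128,200)))
res=[]
for th in range(44,76,2):
  for ss in(39,42,45,48):
    for dz in(-4,0,4):
     for dx in(-4,0,4):
      P,tip=pts(g0+[dx/1e3,0,dz/1e3],ss,np.radians(th),-90.4)
      q=sil(s,P)&roi;res.append(((q&m).sum()/(q|m).sum(),th,ss,dz,dx,proj(s,tip)[0].round(1),tip.round(4)))
res.sort(key=lambda r:-r[0])
for r in res[:8]:print(*r)
```

```text
190 ..########################.......######.................................
192 ########################################................................
194 #######################################.................................
196 #####################################...................................
198 ###############################...##....................................
200 ##############################....#.....................................
202 #############################...##......................................
204 ###########################....##.......................................
206 ###########################...##........................................
208 #############.############..##..........................................
210 .#########....#......#######............................................
212 .############.#......##.................................................
214 .####################...................................................
216 .#################......................................................
218 ..################
[... 919 characters left out ...]
...........................................................
244 ........................................................................
0.48737137511693174 48 42 -4 4 [127.4 220.7] [ 0.6427 -0.3455  0.1066]
0.48325358851674644 44 42 -4 4 [123.9 218. ] [ 0.6427 -0.3538  0.1147]
0.48247232472324725 50 39 -4 4 [128.6 222.6] [ 0.6427 -0.343   0.1005]
0.48007590132827327 46 42 -4 4 [125.6 219.4] [ 0.6427 -0.3497  0.1106]
0.4793233082706767 48 39 -4 4 [126.8 221.3] [ 0.6427 -0.3475  0.1044]
0.47673314339981004 46 39 -4 0 [125.6 219.1] [ 0.6387 -0.3518  0.1084]
0.4764595103578154 48 39 -4 0 [127.4 220.4] [ 0.6387 -0.3475  0.1044]
0.47632575757575757 46 39 -4 4 [125. 220.] [ 0.6427 -0.3518  0.1084]
```

Run:
```python
import pickle,cv2,numpy as np
w,s,t=pickle.load(open("p8.pkl","rb"))
f=lambda c,b,k:cv2.resize(np.clip(c["color"][b[1]:b[3],b[0]:b[2],::-1]*1.3,0,255).astype(np.uint8),None,fx=k,fy=k,interpolation=cv2.INTER_CUBIC)
o=np.zeros((600,800,3),np.uint8)
a=f(s,(100,150,200,270),5);o[:600,:500]=a
b=f(t,(290,100,390,200),3);o[:300,500:]=b
c=f(w,(106,84,406,384),1);o[300:600,500:]=c
cv2.imwrite("pics/fin.png",o)
```

```text
(no output)
```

View pics/fin.png

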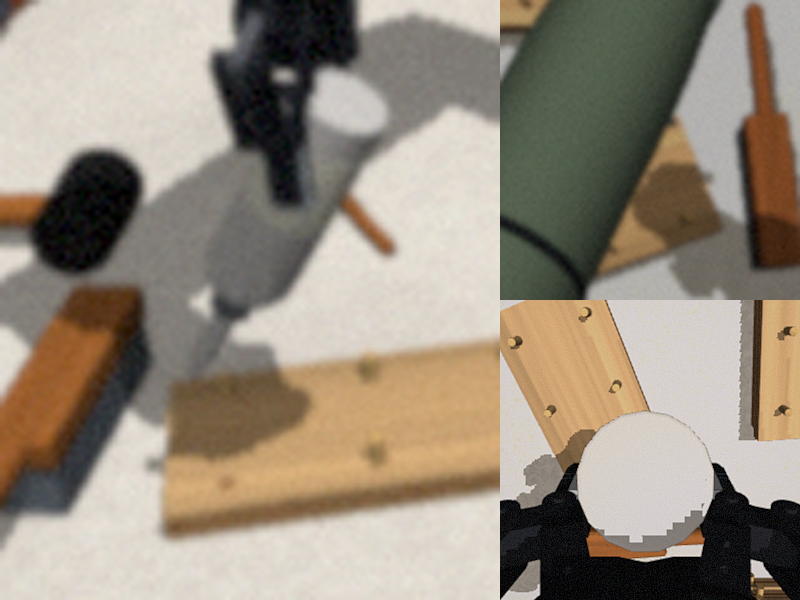

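Run:
```python
from tilt import *
import pickle
from scipy.optimize import least_squares
w,s,t=pickle.load(open("p8.pkl","rb"))
g0=np.array([.6395,-.2344,.393])
def model(p):
    th,off,ss,yaw=np.radians(p[0]),p[1],p[2],np.radians(p[3])
    d=np.array([np.cos(yaw)*np.cos(th),np.sin(yaw)*np.cos(th),-np.sin(th)]);g=g0-[0,0,off/1e3]
    return g-d*ss/1e3, g+d*(150-ss)/1e3, g+d*(208-ss)/1e3
print("hole scene",proj(s,[.639,-.3145,.018])[0])
for th in(52,56,60,64):
    f,c,tp=model((th,159,45,-90.4));print(th,proj(w,f)[0].round(1),proj(s,f)[0].round(1),proj(s,c)[0].round(1),proj(s,tp)[0].round(1),tp.round(4))
def res(p):
    f,c,tp=model(p)
    return np.r_[(proj(w,f)[0]-(252,264))/2,proj(s,f)[0]-(170,170.6),proj(s,c)[0]-(146,211),proj(s,tp)[0]-(139.2,225),(p[1]-159)/1.5,(p[2]-45)/2,(p[3]+90.4)/1.]
r=least_squares(res,[60,159,45,-90.4]);print(r.x.round(2),r.fun.round(2),model(r.x)[2].round(4))
```

```text
hole scene [143.88802263 246.29970492]
52 [252.5 247.8] [169.7 170.2] [141.6 207.4] [131.8 220.5] [ 0.6388 -0.3348  0.1056]
56 [252.5 257.3] [168.6 169.4] [144. 209.] [135.4 222.7] [ 0.6389 -0.3255  0.0989]
60 [252.5 267. ] [167.4 168.8] [146.4 210.4] [139.1 224.8] [ 0.6389 -0.3159  0.0928]
64 [252.5 276.8] [166.3 168.2] [149.  211.6] [142.9 226.7] [ 0.639  -0.3059  0.0875]
[ 59.42 160.27  44.82 -90.3 ] [ 0.17 -0.2  -2.34 -1.23  0.1  -0.37 -0.59 -0.02  0.85 -0.09  0.1 ] [ 0.6391 -0.3174  0.0922]
```

Run:
```python
from h import *
import pickle
w,s,t=pickle.load(open("p8.pkl","rb"))
W=np.array([onz(w,p,.034) for p in((191,97),(221,171),(121,126),(154,195))])[:,:2]
L=np.array([(42,85),(42,0),(-42,85),(-42,0)])/1e3
cw,cl=W.mean(0),L.mean(0);U,_,V=np.linalg.svd((L-cl).T@(W-cw));R=(U@V).T
print(W.round(4).tolist(),"fit err",((W-cw)-(L-cl)@R.T).round(4).tolist(),"yaw",np.degrees(np.arctan2(R[1,0],R[0,0])),"hole",(R@(np.array([.042,-.085])-cl)+cw).round(4))
h=R@(np.array([.042,-.085])-cl)+cw;print(proj(s,[*h,.018]),proj(t,[*h,.018]),"meas scene 145.2,246.6 top 341.7,148.3")
```

```text
[[0.5784, -0.1557], [0.607, -0.2336], [0.5029, -0.1849], [0.5305, -0.2612]] fit err [[-0.001, -0.0013], [-0.0018, 0.0006], [0.0023, -0.0014], [0.0005, 0.002]] yaw 20.271852918254737 hole [ 0.6383 -0.3139]
[[144.17813664 246.16179112]] [[341.02947624 148.98633841]] meas scene 145.2,246.6 top 341.7,148.3
```

Request:
drive_tool:
  rows:
    - [0, [0, 0.003, -0.02], 0]
    - [0, [0, 0.003, -0.038], 0]
    - [0, [0, 0.003, -0.05], 0]
    - [0, [0, 0.003, -0.057], 0]
    - [0, [0, 0.003, -0.06], 0]
    - [0, [0, 0.003, -0.06], 0]
    - [0, [0, 0.003, -0.06], 0]

```text
time_s: 24.1
tool_pos: [0.6391, -0.2319, 0.3315]
orientation: [179.9, 0.0, 90.0]
wrist_force: [-0.8, -0.7, -2.6]
grip_width: 0.544
gripper_force: 59.3
```

Run:
```python
from h import *
s=grab("scene");o=bot.observe();print(o['time_s'],o['tool_pos'],o['wrist_force'],o['grip_width'])
T=o['tool_pos']-[0,0,0]
tip=np.array([.6391,-.3170,.0922])+o['tool_pos']-[.6395,-.2344,.393]
print(tip.round(4),proj(s,tip).round(1),"hole",proj(s,[.639,-.314,.018]).round(1))
c=s["color"].astype(int);sat=(c.max(2)-c.min(2));g=c.mean(2)
print("sat");
for r in range(222,256):print(r,' '.join('%3d'%sat[r,q] for q in range(132,160)))
```

```text
24.15 [ 0.63915005 -0.23189129  0.33159952] [ 0.38909878 -0.74371953 -3.88007625] 0.5469658707518383
[ 0.6388 -0.3145  0.0308] [[143.2 242.7]] hole [[144.1 246.3]]
sat
222   8   8   9   7   7   9   6   6   6   5   8   8   8   7   3   3   5   1   3   6   4   5   4   0   2   2   2   2
223   4   9   8   6   5   9   7   8   8   7  10  13  14  11   5   4   2   4   3   3   3   3   1   2   2   5   3   4
224   8   7   7   8   9  11   9  10  11   9  14  21  30  26  11   6   5   2   1   5   3   3   4   0   2   3   6   3
225   7   9  11  13  16  14  15  18  18  21  26  29  40  34  19   9   4   2   3   3   3   2   5   2   4   1   2   3
226   8  11  19  25  25  24  28  28  29  34  35  37  39  38  29  11   3   5   3   4   3   5   2   5   3   3   2   1
227   8  12  25  33  31  35  34  34  33  38  36  36  40  38  28   9   4   3   5   2   3   2   1   5   4   2   1   1
228   6  18  28  34  35  38  38  37  36  37  37  39  36  42  26   6   3   3   2   5   2   4   2   3   4   5   3   6
229   9  16  26  35  35  37  39  37  40  39  40  39  41  39  25   6   3   1   2   4   4   3   3   5   7  13  12  21
230 
[... 2311 characters left out ...]
  54
250  34  58  66  69  70  70  65  66  69  70  65  65  65  64  64  60  62  59  60  57  56  55  54  53  53  52  47  48
251  36  59  69  69  67  66  66  65  61  62  62  61  59  58  56  55  55  54  51  49  50  50  50  53  50  50  49  46
252  34  54  61  62  61  61  61  57  58  57  57  53  54  52  50  48  50  48  48  50  50  51  51  50  54  52  50  50
253  27  49  55  58  57  53  52  53  49  48  51  54  52  50  46  48  50  50  46  48  49  51  47  45  44  42  38  38
254  23  40  49  48  54  48  49  54  47  52  51  51  52  50  52  46  49  42  39  35  36  32  33  31  31  26  23  23
255  20  36  45  45  51  51  51  49  51  46  41  42  41  40  39  37  32  31  23  22  22  18  18  22  18  19  15  15
```

Request:
drive_tool:
  rows:
    - [0, [0, 0.0015, -0.003], 0]
    - [0, [0, 0.0015, -0.007], 0]
    - [0, [0, 0.0015, -0.007], 0]
    - [0, [0, 0.0015, -0.007], 0]
    - [0, [0, 0.0015, -0.007], 0]

```text
time_s: 24.65
tool_pos: [0.6389, -0.2302, 0.3237]
orientation: [180.0, 0.0, 90.0]
wrist_force: [-1.2, 0.5, -2.6]
grip_width: 0.547
gripper_force: 59.3
```

Run:
```python
from h import *
s=grab("scene");o=bot.observe();print(o['time_s'],o['tool_pos'],o['wrist_force'],o['wrist_torque'],o['grip_width'])
tip=np.array([.6391,-.3170,.0922])+o['tool_pos']-[.6395,-.2344,.393]
print(tip.round(4),proj(s,tip).round(1))
c=s["color"].astype(int);sat=(c.max(2)-c.min(2))
for r in range(238,250):print(r,' '.join('%3d'%sat[r,q] for q in range(136,154)))
# cap still lying where placed?
p=proj(s,[.42,.09,.012])[0].round().astype(int);g=c.mean(2);ys,xs=np.where(g[p[1]-15:p[1]+15,p[0]-20:p[0]+20]<40);print("cap",p,len(xs),xs.mean()+p[0]-20,ys.mean()+p[1]-15)
```

```text
24.7 [ 0.63888526 -0.23030274  0.32378323] [-0.76170456 -0.18097539 -2.99197162] [ 0.004028   -0.01915959  0.00710493] 0.5456045865225939
[ 0.6385 -0.3129  0.023 ] [[144.2 244.9]]
238  66  68  69  67  64  51  46  39  29  13   8   7   2   2  12  28  40  38
239  72  67  68  68  64  60  53  42  23   8   5   3   5   9  20  37  39  41
240  68  68  68  70  68  64  54  41  18   5   3   4   7  21  32  38  39  40
241  66  68  68  69  66  63  48  33  13   4   3   3  15  28  38  39  40  40
242  71  68  67  64  58  56  45  28  10   4   6  13  23  36  39  39  39  40
243  66  68  59  56  50  46  37  25   8   6  14  26  37  37  40  40  39  39
244  66  61  52  47  43  40  35  23  12  15  27  40  42  39  42  42  43  45
245  67  64  57  47  45  43  42  33  23  30  35  44  43  49  46  43  45  43
246  69  67  65  60  60  58  56  49  45  46  51  57  49  55  55  50  52  54
247  72  70  73  67  71  68  70  64  61  62  63  64  62  63  65  60  59  65
248  70  72  69  70  71  70  68  68  68  67  68  69  68  68  68  66  67  68
249  69  69  66  69  67  71  67  68  68  65  67  67  68  66  68  64  67  65
cap [292 215] 101 288.6831683168317 215.5148514851485
```

```bash
python3 -c "
from workcell import bot
print(bot.job_done())"
```

```text
the job is handed in; nothing more can be done
None
```

I handed the job in at about 25 s, no result shown: the cap lies flat on the bench, and the bottle is held about 59° nozzle-down, its tip about 5 mm above the empty hole and 1–2 mm off centre by my estimate. No contact with the panel showed in the force readings, though one short push against the rack while tipping the bottle read 39 N at the wrist, just under the 40 N limit.

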